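# Dock the finned vial block and latch its keeper

### The job

Pick the finned aluminium vial block up by its blue handle and lower it gently into the sloping cradle of the cooling dock, so that its fins go fully down between the cradle's fins, and let go. Then take the red knob, lift the latch bar so that its hook clears the striker, slide the orange keeper across over the block, and let the bar drop fully level with its hook in the catch behind the striker. Do not tip the block over or disturb the other things on the bench.

Things in the scene. Friction and masses are not known exactly. Their poses are not given: they have to be found in the camera images.
- block_grip (a point): Centre of the blue handle of the loose vial block, 80 mm above the fin feet. Handle: upright plate 12 mm thick (x; pinch it this way), 56 mm wide (y), from 52 to 102 mm above the feet. z points up out of the block. About 0.5 kg; the block is the same turned half round about z.
- block_center (a point): Middle of the same block (aluminium, 90 mm in x, 118 in y), 51 mm above its feet. It stands on six fins running along x: 8 mm thick, 22 tall, middles at y = +-11, +-33, +-55. Solid body 22 to 52 mm above the feet; four amber vials at x = +-14, y = +-46, tops 69 mm above the feet.
- cradle: Sloping finned cradle, blue cheeks and lip, fixed on the dock. Origin: middle of the plate, where the block's fin feet stand. z square to the slope (30 degrees from vertical, towards the dock's front), x up the slope. Fins along x 20 mm tall, 8 thick, middles y = 0, +-22, +-44: 3 mm play each side of a block fin. Cheeks 32 mm tall, inner faces y = +-62. Lip 10 mm tall at x = -52.
- cradle_home (a point): Where block_grip should come: 80 mm from the cradle's plate along its z; same axes as the cradle. Home: block axes parallel to these (either way round), so the handle stands square to the slope and the block goes in along -z with the tool tilted 30 degrees. The block stays where let go or slides down a few mm to the lip.
- dock: White cooling dock, 300 (x) x 340 (y) mm, fixed, front towards the robot. Origin: centre of its underside on the bench; x from its front to its back, y to its left seen from the robot, z up. The cradle's origin is at (45, 0, 75) mm in this frame.
- latch_knob (a point): Centre of the red knob on the latch bar: upright disc 36 mm across, 10 mm thick along the dock's x (pinch it so, from straight above). Bar level: 117 mm above the bench, at x = -120 in the dock's frame, the bar's top at 90 mm. It lies 80 mm from the bar's pivot towards the dock's -y and 32 mm above it, and swings with the bar.
- latch_hook (a point): Middle of the bottom of the downturned hook at the bar's end (12 mm long in y), 130 mm from the pivot towards the dock's -y, 30 mm below it; 55 mm above the bench with the bar level. The steel bar is 12 mm wide; its pivot on the keeper is 85 mm above the bench, at x = -120, y = 100 mm minus the keeper joint in the dock's frame.
- striker_top (a point): Middle of the top of the fixed steel striker, 74 mm above the bench, 16 mm long in y (dock's frame x = -120, y = -108). The catch is the slot beyond it, y = -116 to -144, closed by a wall 92 mm tall. The striker is blunt: the level bar's hook butts on it at keeper joint 0.064; raise the bar over 0.15 rad to pass.
- keeper (a joint): Orange keeper slide on the dock's front rail: m moved towards the dock's -y (right, seen from the robot). Starts at 0 to 0.025; stop at 0.104; hook in mid-catch at 0.100. About 1.5 N moves it; it stays where left. Its tongue (24 mm wide, underside 112 mm above the bench, reaching to dock x = -15 mm) passes over the docked block's front edge.
- latch (a joint): Latch bar angle, rad: 0 level (its lower stop), grows as the knob and hook end rise, up to 0.7. It swings in the upright plane along the dock's y and falls back by its own weight (0.12 kg).
- tipbox: Bystander, leave alone: open pipette-tip box, pale with a blue deck and white tips, 120 x 85 x 77 mm. Origin: centre of its underside.
- amber: Bystander, leave alone: amber reagent bottle, 66 mm across, 150 mm tall. Origin: centre of its underside.
- jar: Bystander, leave alone: white jar with red cap, 52 mm across, 65 mm tall. Origin: centre of its underside.
- beaker: Bystander, leave alone: glass beaker, 68 mm across, 85 mm tall. Origin: centre of its underside.
- vialrack: Bystander, leave alone: black vial rack 70 x 130 mm with eight vials, 63 mm tall. Origin: centre of its underside.
- dish: Bystander, leave alone: blue plastic dish, 100 mm across, 35 mm tall. Origin: centre of its underside.
- pipette: Bystander, leave alone: white and blue pipette lying flat, 230 mm long, 24 mm thick. Origin: centre of its underside near its middle.
Mind the look-alikes: they are no part of the job. What is shaped like the part that bears block_grip but green or pink is not meant.

How it is judged:
On the way, in this order (a step that is already met when the one before it is completed fails the run):
1. the block stands fully home in the cradle, fins interlaced, let go and still (x of block_grip in the frame of cradle between -0.012 and 0.015 m and y of block_grip in the frame of cradle between -0.006 and 0.006 m and z of block_grip in the frame of cradle between 0.074 and 0.085 m and angle between the z axis of block_grip and the z axis of cradle, either way round below 0.07 rad and angle between the x axis of block_grip and the x axis of cradle, either way round below 0.09 rad and contact force between the fingers and block below 0.3 N and linear speed of block below 0.02 m/s), for 0.2 s.
2. the latch bar is raised with its hook above the striker or catch (value of joint latch above 0.13 rad and value of joint keeper above 0.06 m), for 0.1 s.
At the end, for the whole second after the job is handed in: Block home in the cradle (handle point -12 to +15 mm along the slope, 6 mm sideways, -6 to +5 mm in height; square within 4 degrees, turned under 5), released; keeper joint over 0.089 and latch bar under 0.05 rad, hook in the catch; all at rest (all of step 1 and value of joint keeper above 0.089 m and value of joint latch below 0.05 rad and velocity of joint latch between -0.05 and 0.05 rad/s and velocity of joint keeper between -0.01 and 0.01 m/s); the robot touches nothing.
It fails at once if the block is dropped or slammed into the cradle (faster than 0.6 m/s within 50 mm of home) (linear speed of block above 0.6 m/s and distance between block_grip and cradle_home below 0.05 m).
It fails at once if the block is tipped over (more than 60 degrees) (angle between block_grip's own z axis and vertical above 1.05 rad).
It fails at once if a bystander is moved by more than 30 mm (distance of any of tipbox, amber, jar, beaker, vialrack, dish, pipette from where it was at the start of the episode above 0.03 m).
It also fails if it takes over 48 s, if anything falls off the work surface, if the arm or the gripper's body presses on something with over 40 N, if the wrist force passes 120 N, or if a joint passes its speed limit or range.

### The arm

A 7-joint arm with a two-finger parallel gripper is mounted at the origin on the work surface. World frame = base frame: x ahead of the robot, y to its left, z up, the work surface at z = 0. Lengths are in m, angles in rad, forces in N, time in s.
With the tool pointing down it reaches from about 0.425 to 0.925 m from the base axis. Payload 6.8 kg.
Tool frame: the origin (TCP) lies midway between the tips of the shut fingers; the grasp point (between the pads) lies grip_depth behind it (grip_depth is the distance from the TCP to the grasp point, in m); z points along the fingers, y is the line along which they close (so a half turn about z gives the same grasp; the last joint's range is limited). The gripper opens to 85 mm and grips with 20 to 120 N. Pads are 22 mm wide; open, the fingers measure 114 mm over their backs; the gripper's body (76 mm by 85 mm) begins 54 mm behind the grasp point. The pads swing forward as they close: fully open they stand 13 mm farther back than shut.
Start: joints at [1.086, 0.477, 0.022, 1.555, -0.011, 1.109, -0.083], TCP at [0.248, -0.628, 0.231] pointing down, gripper open.
Joint ranges: [-2.96, 2.96], [-0.34, 2.1], [-1.41, 1.46], [0.24, 2.44], [-1.37, 4.51], [0.17, 1.92], [-2.96, 2.96]. Speed limits (rad/s): [2.39, 2.39, 3.14, 3.14, 3.14, 3.14, 3.14].

### API

Orientations are given as a unit quaternion [w, x, y, z].
In Python, from cell import * gives the robot as it stands.
- The arm moves only by the tool servo_tool, never from a script. Its argument "plan" is a list of rows, each a list of 3 entries, a list of its own where there are three numbers: the shift along the tool's x, y, z in cm, then the turn, a rotation vector about the tool's x, y, z in rad, then the finger opening in cm, from 0 to 8.54. A call has 1 to 5 rows; each row is the pose to reach, as a shift and turn from the pose commanded when the call began, along the tool's axes at that moment; what a row does not reach only later rows make up. A row lasts 1/10 s, in which the tool goes at most 50 mm and 8.59 degrees, less where a joint would pass 70% of its speed; a pose out of reach is approached as far as the arm can. A call with a gripper value outside its range is refused whole. The fingers move at their own pace and stop on an object; "squeeze" is the grip in N (left out, the last holds). Time passes only in rows, so rows that repeat a pose let the fingers close. It gives the time, the measured TCP pose, the force, the opening and the grip force at its end, in the units of the state.
- get_obs(): the state, without advancing time (a new reading comes with each control period).
- grab_frame(name): name is "scene" or "side" or "wrist"; returns a dict with "img" (384x512x3 uint8, red, green, blue), "fx", "fy", "cx", "cy" (pixels), "T" (4x4, takes a point from camera to world coordinates); the wrist camera has in their place "tool_from_camera" (4x4, takes a point from camera to tool coordinates, whose origin is the TCP and whose axes are the flange's). Camera axes: x right, y down, z forward; pixel columns grow to the right and rows downward; lengths in m; the calibration is good to about 2 mm. A picture is of the moment at which its call begins: read the wrist's pose just before it. There is no depth.
- hand_in(): hands the job in; it is judged then, once.
The state is a dict: "time": time; "qpos": joint angles; "qd": joint speeds; "effort": joint torques, N m; "ee_pos": TCP position; "tcp_rot": TCP orientation; "wrist_force": force on the tool from outside, world axes, zero at the start; "torque": the same for the moment, N m; "grip_width": finger opening in m; "gripper_force": force on a finger pad.
Only numpy, scipy, OpenCV 4.12 (cv2) and the standard library are available. Lean on these libraries where they do the work, as an engineer would, in place of code of your own. Each camera call takes 0.05 s, during which the arm holds its last target. There are 200 camera calls.

## Working session

There is one attempt and no reset: what is moved stays moved. The work goes in short steps, Python scripts to look and compute and a tool call to move; the robot and the scene stay as the last step left them, time stands still between calls to the robot, and variables do not carry over. Pictures are saved under pics/ and viewed, at most 10 in all, crops included, and the job is handed in when it is done.

Besides the shell and the picture viewer there is one more tool, called after ">>>" by a JSON object that holds its "name" and its "arguments", one argument or row to a line. servo_tool: Moves the arm, as the interface text tells. Its arguments: {"type":"object","properties":{"plan":{"type":"array"},"squeeze":{"type":"number"}},"required":["plan"]}

```bash
ls; mkdir -p pics
python3 - <<'E'
from cell import *
import cv2,numpy as np
print(get_obs())
for n in("scene","side"):
    f=grab_frame(n); cv2.imwrite(f"pics/{n}0.png",cv2.resize(f["img"][:,:,::-1],(800,600),interpolation=cv2.INTER_CUBIC))
    np.savez(f"pics/{n}0.npz",**f); print(n,f["fx"],f["cx"],f["cy"],f["T"].round(4).tolist())
f=grab_frame("wrist");print(f["tool_from_camera"].round(4).tolist(),f["fx"])
E
```

```text
pics
{'time': 0.0, 'qpos': array([ 1.08587682,  0.4778204 ,  0.02235338,  1.55646393, -0.01150128,
        1.10928015, -0.08310659]), 'qd': array([-0.00021046,  0.00072299,  0.00080941,  0.0005036 ,  0.00121118,
       -0.00160044, -0.00100482]), 'effort': array([ 8.82837267e-04, -5.96444857e+01,  1.60811618e+00, -2.81190079e+01,
        1.25311731e-02,  9.30764334e-03, -3.01572220e-05]), 'ee_pos': array([ 0.2481361, -0.6270981,  0.2303071]), 'tcp_rot': array([-8.89287976e-04,  9.82302703e-01,  1.87298027e-01, -2.42339384e-04]), 'wrist_force': array([ 0.00361188, -0.07443639, -0.30150558]), 'torque': array([-0.01825359,  0.02867669, -0.00687288]), 'gripper_force': 0.0, 'grip_width': 0.08559094708476694}
scene 412.74930224324135 256.2062915026691 192.59069640725644 [[-0.5315, 0.4594, -0.7117, 1.5277], [0.847, 0.2932, -0.4433, 0.5963], [0.005, -0.8384, -0.545, 0.8893], [0.0, 0.0, 0.0, 1.0]]
side 444.8310393292824 255.7009361534101 189.33936619014912 [[-0.7478, -0.354, 0.5616, -0.3627], [-0.6638, 0.3853, -0.6411, 0.9332], [0.0105, -0.8522, -0.5231, 0.868], [0.0, 0.0, 0.0, 1.0]]
[[-0.0008, -0.9592, -0.2827, 0.0712], [1.0, -0.0008, 0.0, 0.0002], [-0.0003, -0.2827, 0.9592, -0.1425], [0.0, 0.0, 0.0, 1.0]] 267.27744955712683
```

View pics/scene0.png

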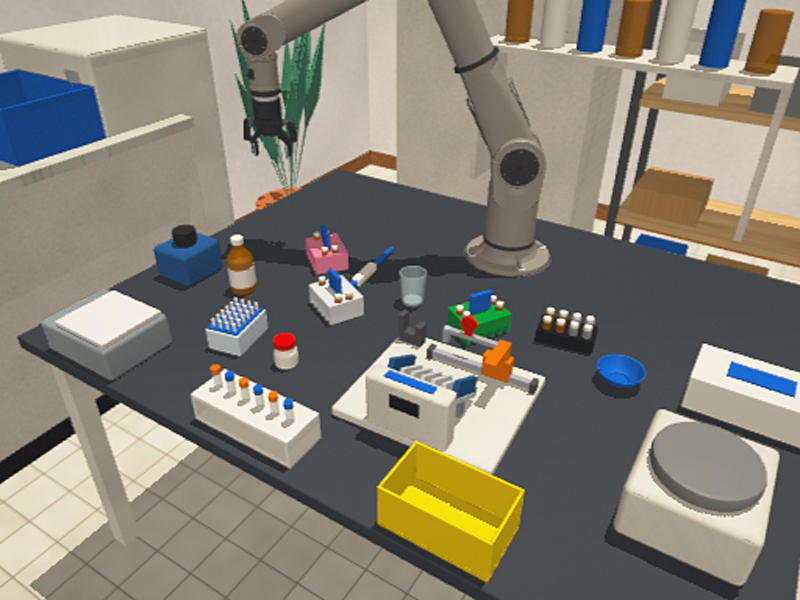

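View pics/side0.png

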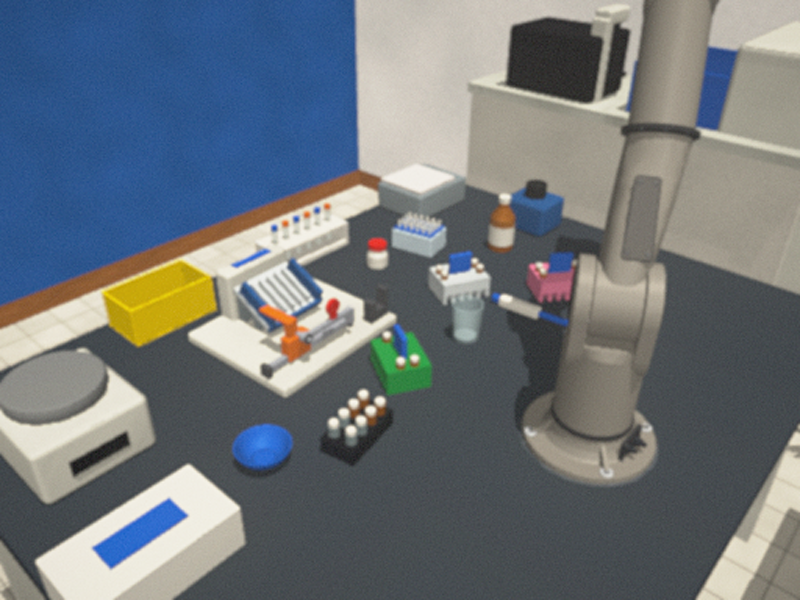

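```bash
cat > h.py <<'E'
import numpy as np,cv2
from scipy.spatial.transform import Rotation as R
def load(n):
    return dict(np.load(f"pics/{n}.npz"))
def proj(f,P):
    T=f["T"];p=(np.atleast_2d(P)-T[:3,3])@T[:3,:3]
    return np.c_[f["fx"]*p[:,0]/p[:,2]+f["cx"],f["fy"]*p[:,1]/p[:,2]+f["cy"]]
def ray(f,uv):
    d=np.array([(uv[0]-f["cx"])/f["fx"],(uv[1]-f["cy"])/f["fy"],1]);return f["T"][:3,3],f["T"][:3,:3]@d
def onz(f,uv,z):
    o,d=ray(f,uv);return o+d*(z-o[2])/d[2]
def tri(fs,uvs):
    A=np.zeros((3,3));b=np.zeros(3)
    for f,uv in zip(fs,uvs):
        o,d=ray(f,uv);d=d/np.linalg.norm(d);M=np.eye(3)-np.outer(d,d);A+=M;b+=M@o
    return np.linalg.solve(A,b)
def R_(o): q=o["tcp_rot"];return R.from_quat([q[1],q[2],q[3],q[0]])
E
python3 - <<'E'
from h import *
S,D=load("scene0"),load("side0");k=1.5625
def c(f,x,y,w,h): return cv2.resize(f["img"][y:y+h,x:x+w,::-1],(400,300),interpolation=cv2.INTER_CUBIC)
# crops: scale 4 ->100x75 ; dock 150 x112 scale 2.667
im=np.vstack([np.hstack([c(S,165,145,100,75),c(D,250,140,100,75)]),np.hstack([c(S,210,195,144,108),c(D,118,150,144,108)])])
cv2.imwrite("pics/crops.png",im)
g=lambda a,b:tri([S,D],[np.array(a)/k,np.array(b)/k]).round(3)
print("handle",g((336,281),(460,262)),"knob",g((469,325),(333,307)),"FL",g((545,375),(285,388)),"BL",g((490,470),(190,335)))
E
```

```text
handle [ 0.479 -0.241  0.08 ] knob [0.516 0.134 0.115] FL [0.479 0.3   0.027] BL [0.771 0.313 0.02 ]
```

View pics/crops.png

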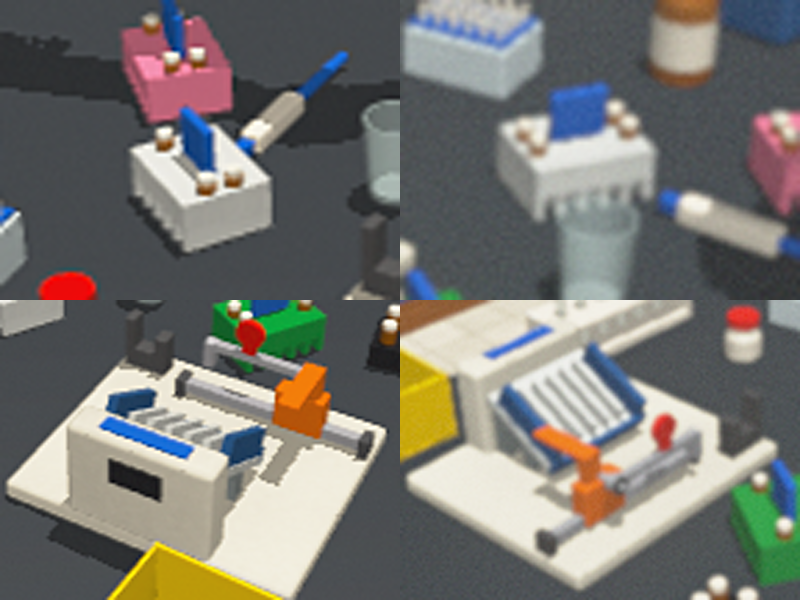

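Run:
```python
from h import *
from scipy.optimize import least_squares
S,D=load("scene0"),load("side0")
A=lambda l:np.array(l,float)
def fit(model,obsS,obsD,x0):
    def res(p): 
        a,b=model(p); return np.r_[(proj(S,a)-obsS).ravel(),(proj(D,b)-obsD).ravel()]
    r=least_squares(res,x0,loss="soft_l1");print(r.x.round(4),res(r.x).round(1).reshape(-1,2).tolist())
def tf(p,yaw,pts): return A(pts)/1000@R.from_euler("z",yaw).as_matrix().T+[p[0],p[1],0]
oS=A([[131,148],[185,212],[271,178],[198,141]])/4+[165,145]
oD=(A([[537,178],[655,150],[498,128],[579,112]])-[400,0])/4+[250,140]
for y0 in(0,1.5,3,4.5):fit(lambda p:(tf(p,p[2],[[45,-59,52],[45,59,52],[-45,59,52],[0,0,80]]),tf(p,p[2],[[-45,59,52],[-45,-59,52],[45,59,52],[0,0,80]])),oS,oD,[.48,-.24,y0])
s=144/400
oS=(A([[385,431],[9,484],[251,337]])-[0,300])*s+[210,195]
oD=(A([[579,578],[408,474],[776,441],[663,432]])-[400,300])*s+[118,150]
def m(p):
    t=p[3]*1000;k=p[4]*1000
    return tf(p,p[2],[[-150,170,t],[150,-170,t],[-120,20-k,117]]),tf(p,p[2],[[-150,170,t],[150,170,t],[-150,-170,t],[-120,20-k,117]])
fit(m,oS,oD,[.62,.15,0,.02,0.01])
```

```text
[ 0.4791 -0.2416 -0.4631] [[0.1, 0.2], [0.1, -1.4], [0.2, 0.3], [0.3, -0.6], [0.3, -1.3], [-0.1, -0.2], [-0.1, -0.3], [-0.5, -0.1]]
[ 0.4791 -0.2416 -0.4631] [[0.1, 0.2], [0.1, -1.4], [0.2, 0.3], [0.3, -0.6], [0.3, -1.3], [-0.1, -0.2], [-0.1, -0.3], [-0.5, -0.1]]
[ 0.4791 -0.2416  5.8201] [[0.1, 0.2], [0.1, -1.4], [0.2, 0.3], [0.3, -0.6], [0.3, -1.3], [-0.1, -0.2], [-0.1, -0.3], [-0.5, -0.1]]
[ 0.4791 -0.2416  5.8201] [[0.1, 0.2], [0.1, -1.4], [0.2, 0.3], [0.3, -0.6], [0.3, -1.3], [-0.1, -0.2], [-0.1, -0.3], [-0.5, -0.1]]
[0.637  0.139  0.0546 0.0215 0.0156] [[0.2, -1.1], [-2.5, -0.3], [0.1, -0.8], [-0.1, -0.1], [-1.4, 0.9], [0.5, 0.9], [-0.7, -1.2]]
```

```bash
cat >> h.py <<'E'
def go(o,P,yaw,tilt=0):
    """tool y horizontal heading = yaw, tool z = down tilted forward by tilt"""
    y=R.from_euler("z",yaw).as_matrix()
    z=y@[np.sin(tilt),0,-np.cos(tilt)]; yy=y@[np.cos(tilt),0,np.sin(tilt)]
    Rt=np.c_[np.cross(yy,z),yy,z]; R0=R_(o).as_matrix()
    print("t",round(o["time"],2),"shift cm",(R0.T@(np.array(P)-o["ee_pos"])*100).round(2),"turn",R.from_matrix(R0.T@Rt).as_rotvec().round(3))
def wcam(o,f):
    T=np.eye(4);T[:3,:3]=R_(o).as_matrix();T[:3,3]=o["ee_pos"];f=dict(f);f["T"]=T@f["tool_from_camera"];return f
E
python3 - <<'E'
from cell import *
from h import *
import cell
print([ (n,getattr(cell,n)) for n in dir(cell) if not n.startswith('_')])
go(get_obs(),[.479,-.2416,.23],-.463)
E
```

```text
[('IKError', <class 'cell.IKError'>), ('get_obs', <function make.<locals>.<lambda> at 0x7fbee64b8540>), ('grab_frame', <function make.<locals>.drawn_camera at 0x7fbee64b8040>), ('grip_depth', 0.0187), ('hand_in', <function connect.<locals>.done at 0x7fbee642b740>)]
t 0.15 shift cm [ 35.65 -27.36   0.09] turn [-0.001 -0.    -0.731]
```

>>> {"name": "servo_tool", "arguments": {
  "plan": [
    [[4,-3,0],[0,0,-0.1],8.5],
    [[8,-6,0],[0,0,-0.2],8.5],
    [[12,-9,0],[0,0,-0.3],8.5],
    [[16,-12,0],[0,0,-0.4],8.5],
    [[20,-15,0],[0,0,-0.5],8.5]
  ]
}}

```text
time: 0.65
ee_pos: [0.3797, -0.4127, 0.2312]
tcp_rot: [-0.0, 0.905, 0.426, -0.0]
wrist_force: [1.1, -0.7, 0.3]
grip_width: 0.0852
gripper_force: 0.0
```

Run:
```python
from cell import *
from h import *
go(get_obs(),[.479,-.2416,.22],-.463)
```

```text
t 0.65 shift cm [19.51 -3.24  1.12] turn [-0.     0.    -0.227]
```

>>> {"name": "servo_tool", "arguments": {
  "plan": [
    [[4.8,-0.8,0.3],[0,0,-0.06],8.5],
    [[9.6,-1.6,0.6],[0,0,-0.12],8.5],
    [[14.5,-2.4,0.9],[0,0,-0.18],8.5],
    [[19.5,-3.2,1.1],[0,0,-0.227],8.5],
    [[19.5,-3.2,1.1],[0,0,-0.227],8.5]
  ]
}}

```text
time: 1.15
ee_pos: [0.483, -0.2364, 0.2203]
tcp_rot: [-0.001, 0.848, 0.53, 0.002]
wrist_force: [-0.1, -0.5, 0.6]
grip_width: 0.0849
gripper_force: 0.0
```

Run:
```python
from cell import *
from h import *
o=get_obs();f=wcam(o,grab_frame("wrist"));np.savez("pics/w1.npz",**f)
im=cv2.resize(f["img"][:,:,::-1],(800,600),interpolation=cv2.INTER_CUBIC)
B=np.array([[45,59,52],[45,-59,52],[-45,-59,52],[-45,59,52],[6,28,102],[6,-28,102],[-6,-28,102],[-6,28,102]])/1000
p=B@R.from_euler("z",-.463).as_matrix().T+[.479,-.2416,0]
for u in proj(f,p)*1.5625: cv2.drawMarker(im,tuple(int(v) for v in u),(0,255,0),0,10,1)
cv2.imwrite("pics/w1.png",im);print(o["ee_pos"],o["tcp_rot"])
```

```text
[ 0.48300243 -0.2363647   0.22030029] [-0.00093866  0.84821058  0.52965552  0.00172063]
```

View pics/w1.png

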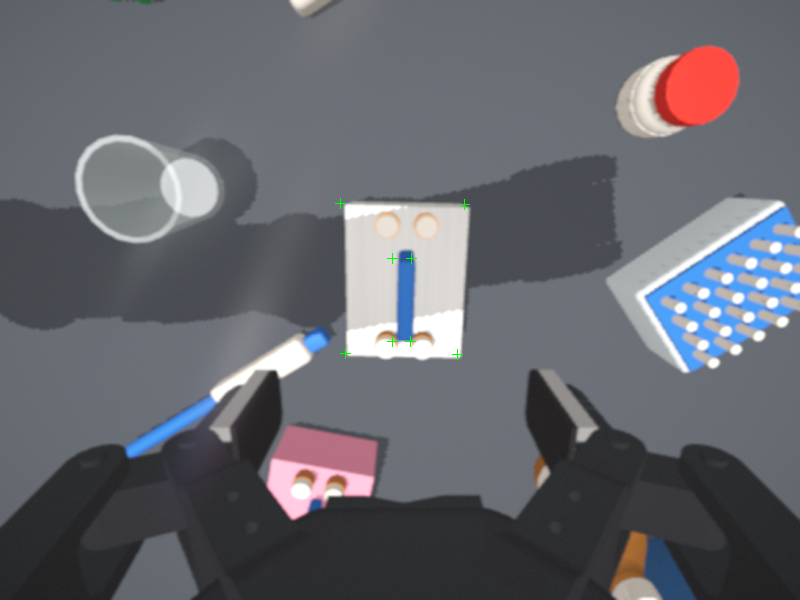

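Run:
```python
from cell import *
from h import *
go(get_obs(),[.4817,-.2430,.063],-.463)
```

```text
t 1.2 shift cm [-0.25  0.19 15.72] turn [-0.    -0.002  0.004]
```

>>> {"name": "servo_tool", "arguments": {
  "plan": [
    [[-0.2,0.2,3.5],[0,0,0],6],
    [[-0.2,0.2,7],[0,0,0],5],
    [[-0.2,0.2,10.5],[0,0,0],4],
    [[-0.2,0.2,13.5],[0,0,0],4],
    [[-0.2,0.2,15.7],[0,0,0],4]
  ]
}}

```text
time: 1.7
ee_pos: [0.4782, -0.2483, 0.0611]
tcp_rot: [-0.001, 0.852, 0.523, -0.001]
wrist_force: [-0.1, 0.5, -1.0]
grip_width: 0.0399
gripper_force: 0.0
```

>>> {"name": "servo_tool", "arguments": {
  "plan": [
    [[0,0,0],[0,0,0],4],
    [[0,0,0],[0,0,0],0],
    [[0,0,0],[0,0,0],0],
    [[0,0,0],[0,0,0],0],
    [[0,0,0],[0,0,0],0]
  ],
  "squeeze": 60
}}

```text
time: 2.2
ee_pos: [0.4805, -0.2476, 0.0644]
tcp_rot: [0.001, 0.852, 0.524, 0.0]
wrist_force: [-1.7, -0.4, 4.0]
grip_width: 0.0113
gripper_force: 61.9
```

>>> {"name": "servo_tool", "arguments": {
  "plan": [
    [[0,0,-1],[0,0,0],0],
    [[0,0,-4],[0,0,0],0],
    [[0,0,-8],[0,0,0],0],
    [[0,0,-12],[0,0,0],0],
    [[0,0,-15],[0,0,0],0]
  ]
}}

```text
time: 2.7
ee_pos: [0.4805, -0.2467, 0.2164]
tcp_rot: [0.001, 0.851, 0.525, 0.001]
wrist_force: [0.6, -1.0, -4.7]
grip_width: 0.0112
gripper_force: 60.8
```

```bash
cat >> h.py <<'E'
def home(dock,up,lat=0,sl=0):
    """TCP so that grip is up along cradle z above home; lat along dock y, sl along slope"""
    yaw=dock[2];s,c=.5,np.cos(np.pi/6)
    p=np.array([.045,lat,.075])+(.08+up-.0187)*np.array([-s,0,c])+sl*np.array([c,0,s])
    return R.from_euler("z",yaw).as_matrix()@p+[dock[0],dock[1],0]
E
python3 - <<'E'
from cell import *
from h import *
d=[.637,.139,.0546];o=get_obs()
print(home(d,.1))
go(o,home(d,.1),d[2],np.pi/6)
E
```

```text
[0.60140313 0.13705448 0.2146899 ]
t 2.7 shift cm [39.71 -6.46  0.16] turn [-0.509  0.137 -0.509]
```

>>> {"name": "servo_tool", "arguments": {
  "plan": [
    [[3,-0.5,-1.5],[0,0,0],0],
    [[7,-1.1,-3],[0,0,0],0],
    [[11.5,-1.8,-4],[-0.06,0.015,-0.06],0],
    [[16,-2.6,-4.5],[-0.12,0.03,-0.12],0],
    [[20,-3.3,-4.5],[-0.18,0.05,-0.18],0]
  ]
}}

```text
time: 3.2
ee_pos: [0.5412, -0.0503, 0.2599]
tcp_rot: [0.064, 0.796, 0.598, 0.07]
wrist_force: [0.4, -0.4, -4.5]
grip_width: 0.0114
gripper_force: 60.8
```

Run:
```python
from cell import *
from h import *
d=[.637,.139,.0546];o=get_obs()
go(o,home(d,.1),d[2],np.pi/6)
```

```text
t 3.2 shift cm [19.5  -0.35  5.22] turn [-0.327  0.085 -0.326]
```

>>> {"name": "servo_tool", "arguments": {
  "plan": [
    [[4.5,-0.1,0.7],[-0.08,0.02,-0.08],0],
    [[9,-0.2,1.8],[-0.16,0.04,-0.16],0],
    [[13,-0.3,3],[-0.24,0.06,-0.24],0],
    [[16.5,-0.3,4.2],[-0.3,0.08,-0.3],0],
    [[19.5,-0.35,5.2],[-0.327,0.085,-0.326],0]
  ]
}}

```text
time: 3.7
ee_pos: [0.5998, 0.1349, 0.2121]
tcp_rot: [0.177, 0.665, 0.702, 0.186]
wrist_force: [1.3, -1.4, -3.9]
grip_width: 0.0111
gripper_force: 60.7
```

>>> {"name": "servo_tool", "arguments": {
  "plan": [
    [[0,0,0],[0,0,0],0],
    [[0,0,0],[0,0,0],0]
  ]
}}

```text
time: 3.9
ee_pos: [0.6005, 0.1343, 0.2126]
tcp_rot: [0.176, 0.666, 0.701, 0.185]
wrist_force: [-0.0, -0.4, -4.6]
grip_width: 0.0109
gripper_force: 60.9
```

Run:
```python
from cell import *
from h import *
d=[.637,.139,.0546];o=get_obs()
go(o,home(d,.1),d[2],np.pi/6)
f=wcam(o,grab_frame("wrist"));np.savez("pics/w2.npz",**f)
im=cv2.resize(f["img"][:,:,::-1],(800,600),interpolation=cv2.INTER_CUBIC)
C=[]
for y in(62,-62,70,-70): C+=[[x,y,32] for x in(-52,52)]
for y in(0,22,-22,44,-44): C+=[[x,y,20] for x in(-45,45)]
t=np.pi/6;M=np.array([[np.cos(t),0,-.5],[0,1,0],[.5,0,np.cos(t)]])
p=np.array(C)/1000@M.T+[.045,0,.075]
p=p@R.from_euler("z",d[2]).as_matrix().T+[d[0],d[1],0]
for u in proj(f,p)*1.5625: cv2.drawMarker(im,tuple(int(v) for v in u),(0,255,0),0,10,1)
cv2.imwrite("pics/w2.png",im)
for n in("scene","side"): np.savez(f"pics/{n}1.npz",**grab_frame(n))
```

```text
t 3.9 shift cm [ 0.27  0.2  -0.13] turn [-0.006  0.002 -0.002]
```

View pics/w2.png

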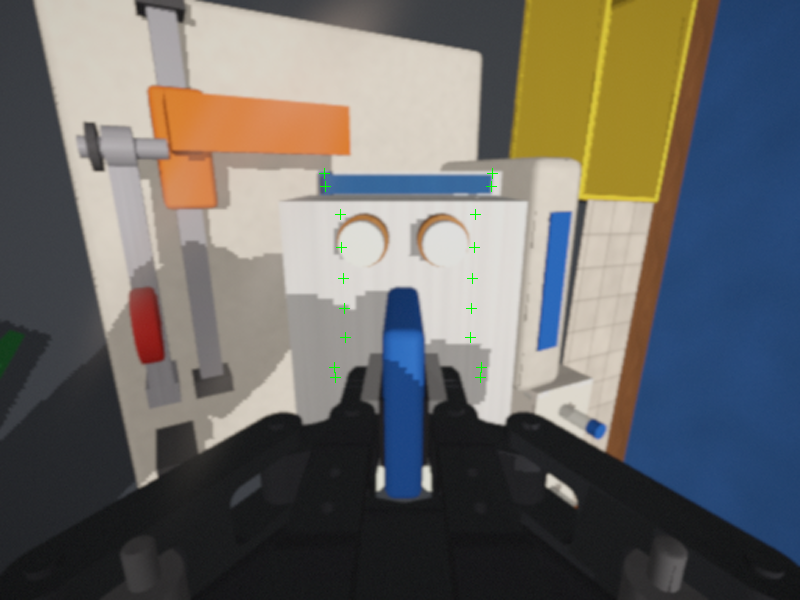

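>>> {"name": "servo_tool", "arguments": {
  "plan": [
    [[0.1,0.1,1.5],[-0.006,0,0],0],
    [[0.2,0.2,3.5],[-0.006,0,0],0],
    [[0.2,0.2,5],[-0.006,0,0],0],
    [[0.2,0.2,5.5],[-0.006,0,0],0],
    [[0.2,0.2,5.5],[-0.006,0,0],0]
  ]
}}

```text
time: 4.55
ee_pos: [0.6304, 0.1359, 0.1659]
tcp_rot: [0.179, 0.666, 0.699, 0.188]
wrist_force: [-0.0, 0.7, -4.2]
grip_width: 0.0113
gripper_force: 60.8
```

Run:
```python
from cell import *
from h import *
d=[.637,.139,.0546];o=get_obs()
go(o,home(d,.045),d[2],np.pi/6)
f=wcam(o,grab_frame("wrist"));np.savez("pics/w3.npz",**f)
c=lambda f,x,y,w,h,s:cv2.resize(f["img"][y:y+h,x:x+w,::-1],(w*s,h*s),interpolation=cv2.INTER_CUBIC)
cv2.imwrite("pics/w3c.png",np.vstack([c(load("w2"),170,95,200,75,4),c(f,170,95,200,75,4)]))
```

```text
t 4.55 shift cm [ 0.27 -0.07 -0.17] turn [ 0.001  0.003 -0.005]
```

View pics/w3c.png

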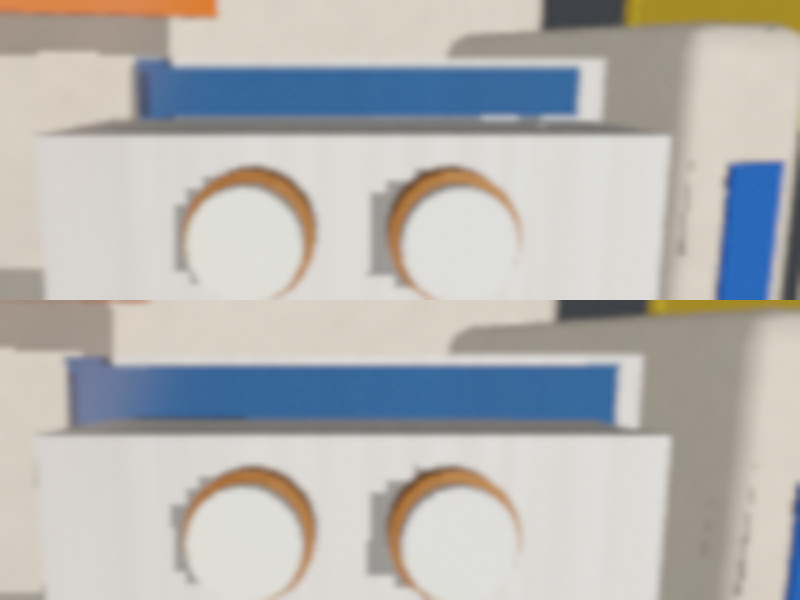

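```bash
cat >> h.py <<'E'
t_=np.pi/6;M_=np.array([[np.cos(t_),0,-.5],[0,1,0],[.5,0,np.cos(t_)]])
def cr(d): # cradle frame rotation, origin
    Z=R.from_euler("z",d[2]).as_matrix();return Z@M_,Z@[.045,0,.075]+[d[0],d[1],0]
def onplane(f,uv,Rm,p,z):
    o,dd=ray(f,uv);o=Rm.T@(o-p);dd=Rm.T@dd;return (o+dd*(z-o[2])/dd[2])*1000
E
python3 - <<'E'
from h import *
d=[.637,.139,.0546];Rc,pc=cr(d)
for n,pts in(("w2",{"outL":(140,66),"outR":(578,68),"inL":(140,118),"inR":(540,117)}),("w3",{"outL":(70,66),"outR":(616,66),"inL":(150,118)})):
    f=load(n)
    for k,(x,y) in pts.items():print(n,k,onplane(f,(170+x/4,95+y/4),Rc,pc,.032).round(1))
    # block top corners on tool frame plane: body top is 28 mm below grip pt -> tool z = -.0187+.028
    T=f["T"]@np.linalg.inv(f["tool_from_camera"])
    for uv in((40,135),(670,135)):print(n,"blk",onplane(f,(170+uv[0]/4,95+uv[1]/4),T[:3,:3],T[:3,3],.0093).round(1))
    print("TCP in cradle",(Rc.T@(T[:3,3]-pc)*1000).round(1),"camera",(Rc.T@(f["T"][:3,3]-pc)*1000).round(1))
E
```

```text
w2 outL [-54.6  69.7  32. ]
w2 outR [51.6 68.9 32. ]
w2 inL [-55.3  57.4  32. ]
w2 inR [43.  57.4 32. ]
w2 blk [ 62.9 -43.8   9.3]
w2 blk [62.8 43.6  9.3]
TCP in cradle [ -2.   -2.7 160. ] camera [ -1.4  68.9 302.6]
w3 outL [-53.8  69.6  32. ]
w3 outR [51.5 69.  32. ]
w3 inL [-38.9  59.8  32. ]
w3 blk [ 62.9 -43.8   9.3]
w3 blk [62.8 43.6  9.3]
TCP in cradle [  0.7  -2.7 104.6] camera [  0.5  69.  247.2]
```

>>> {"name": "servo_tool", "arguments": {
  "plan": [
    [[-2,0,-1.5],[0,0,0],0],
    [[-4.5,0,-3],[0,0,0],0],
    [[-7,0,-3],[0,0,0],0],
    [[-8.5,0,-3],[0,0,0],0],
    [[-8.5,0,-3],[0,0,0],0]
  ]
}}

```text
time: 5.1
ee_pos: [0.6196, 0.0474, 0.1932]
tcp_rot: [0.18, 0.667, 0.698, 0.188]
wrist_force: [-0.1, -0.6, -4.4]
grip_width: 0.0111
gripper_force: 60.9
```

>>> {"name": "servo_tool", "arguments": {
  "plan": [
    [[0,0,0],[0,0,0],0]
  ]
}}

```text
time: 5.2
ee_pos: [0.6198, 0.0513, 0.1931]
tcp_rot: [0.179, 0.666, 0.699, 0.189]
wrist_force: [0.4, 0.3, -4.5]
grip_width: 0.0113
gripper_force: 60.9
```

Run:
```python
from cell import *
from h import *
o=get_obs()
f=wcam(o,grab_frame("wrist"));np.savez("pics/w4.npz",**f)
cv2.imwrite("pics/w4.png",cv2.resize(f["img"][:,:,::-1],(800,600),interpolation=cv2.INTER_CUBIC))
```

```text
(no output)
```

View pics/w4.png

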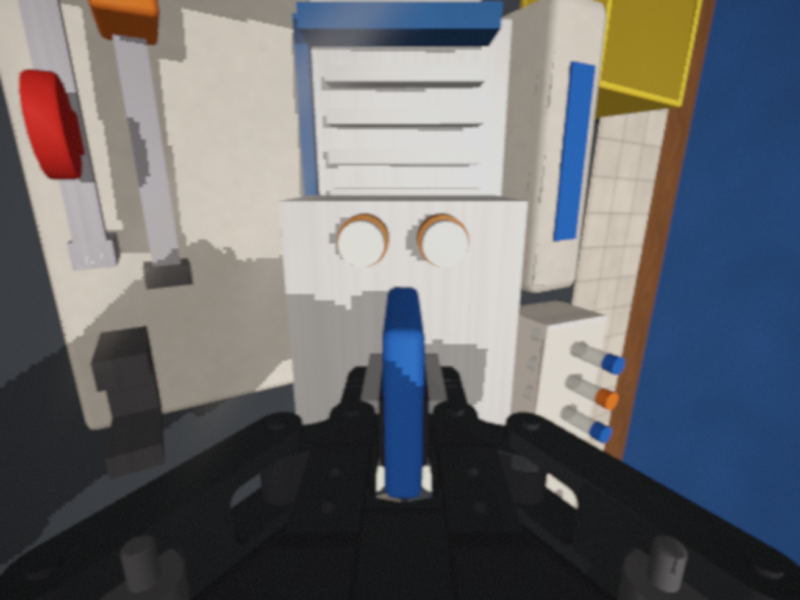

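Run:
```python
from h import *
f=load("w4");d=[.637,.139,.0546];Rc,pc=cr(d)
g=f["img"].astype(int)
T=f["T"]@np.linalg.inv(f["tool_from_camera"]);print("TCP",(Rc.T@(T[:3,3]-pc)*1000).round(1))
for r in range(0,128):
    p=[onplane(f,(256,r+.5),Rc,pc,z)[1].round(1) for z in(.032,.02,0)]
    print(r,g[r,225:290].mean(0).round().astype(int).tolist(),p)
```

```text
TCP [  1.1 -86.6 135.8]
0 [165, 167, 170] [np.float64(70.0), np.float64(74.1), np.float64(81.0)]
1 [117, 131, 155] [np.float64(69.3), np.float64(73.4), np.float64(80.2)]
2 [79, 108, 147] [np.float64(68.6), np.float64(72.7), np.float64(79.5)]
3 [74, 106, 147] [np.float64(67.9), np.float64(72.0), np.float64(78.7)]
4 [73, 106, 147] [np.float64(67.2), np.float64(71.2), np.float64(77.9)]
5 [73, 105, 147] [np.float64(66.5), np.float64(70.5), np.float64(77.1)]
6 [73, 105, 147] [np.float64(65.9), np.float64(69.8), np.float64(76.4)]
7 [72, 105, 147] [np.float64(65.2), np.float64(69.1), np.float64(75.6)]
8 [72, 105, 147] [np.float64(64.5), np.float64(68.3), np.float64(74.8)]
9 [71, 105, 147] [np.float64(63.8), np.float64(67.6), np.float64(74.0)]
10 [71, 105, 147] [np.float64(63.1), np.float64(66.9), np.float64(73.2)]
11 [71, 105, 147] [np.float64(62.4), np.float64(66.2), np.float64(72.4)]
12 [71, 105, 147] [np.float64(61.7), np.float64(65.4), np.float64(71.6)]
13 [70, 105, 147] [np.float64(61.0), np.float64(64.7), np.float64(70.9)]
14 [70, 105, 148] [np.float64(60.3), np.float64(64.0), np.floa
[... 7684 characters left out ...]
19 [212, 210, 207] [np.float64(-21.2), np.float64(-21.5), np.float64(-22.0)]
120 [198, 195, 192] [np.float64(-22.1), np.float64(-22.4), np.float64(-23.0)]
121 [211, 208, 204] [np.float64(-22.9), np.float64(-23.3), np.float64(-24.0)]
122 [217, 214, 210] [np.float64(-23.8), np.float64(-24.2), np.float64(-24.9)]
123 [214, 211, 207] [np.float64(-24.7), np.float64(-25.1), np.float64(-25.9)]
124 [194, 192, 188] [np.float64(-25.5), np.float64(-26.0), np.float64(-26.9)]
125 [149, 146, 143] [np.float64(-26.4), np.float64(-26.9), np.float64(-27.9)]
126 [121, 118, 115] [np.float64(-27.3), np.float64(-27.9), np.float64(-28.9)]
127 [120, 117, 113] [np.float64(-28.1), np.float64(-28.8), np.float64(-29.8)]
```

```bash
echo 'DK=[.6372,.1348,.049]' >> h.py
python3 - <<'E'
from cell import *
from h import *
o=get_obs()
go(o,home(DK,.045,-.0037,.003),DK[2],np.pi/6)
E
```

```text
t 5.25 shift cm [7.78 0.15 2.93] turn [ 0.003 -0.002  0.001]
```

>>> {"name": "servo_tool", "arguments": {
  "plan": [
    [[2.5,0,0],[0,0,0],0],
    [[5.5,0.1,0.8],[0,0,0],0],
    [[7.8,0.15,2],[0.003,-0.002,0],0],
    [[7.8,0.15,2.9],[0.003,-0.002,0],0],
    [[7.8,0.15,2.9],[0.003,-0.002,0],0]
  ]
}}

```text
time: 5.75
ee_pos: [0.631, 0.1323, 0.1669]
tcp_rot: [0.178, 0.665, 0.701, 0.186]
wrist_force: [-0.2, -0.5, -3.5]
grip_width: 0.0114
gripper_force: 60.8
```

>>> {"name": "servo_tool", "arguments": {
  "plan": [
    [[0,0,0],[0,0,0],0],
    [[0,0,0],[0,0,0],0]
  ]
}}

```text
time: 5.95
ee_pos: [0.6316, 0.1293, 0.1682]
tcp_rot: [0.179, 0.666, 0.699, 0.187]
wrist_force: [-0.1, -0.4, -3.4]
grip_width: 0.0115
gripper_force: 60.8
```

Run:
```python
from cell import *
from h import *
o=get_obs()
go(o,home(DK,.003,-.0037,.003),DK[2],np.pi/6)
f=wcam(o,grab_frame("wrist"));np.savez("pics/w5.npz",**f)
g=f["img"].astype(int)
for r in range(108,130):print(r,g[r,190:300:8].mean(0).round().astype(int))
Rc,pc=cr(DK)
for uv in((256,111.3),):print(onplane(f,uv,Rc,pc,.032))
```

```text
t 5.95 shift cm [0.16 0.05 4.19] turn [-0.001  0.001 -0.   ]
108 [ 67 106 153]
109 [ 66 106 153]
110 [ 66 106 153]
111 [ 66 106 153]
112 [ 66 106 153]
113 [ 66 106 153]
114 [ 66 106 153]
115 [ 65 106 153]
116 [ 67 107 153]
117 [ 98 119 152]
118 [146 147 154]
119 [173 171 170]
120 [196 194 193]
121 [209 207 205]
122 [211 209 208]
123 [211 209 207]
124 [202 200 199]
125 [166 164 163]
126 [130 127 126]
127 [122 119 117]
128 [147 144 141]
129 [193 190 186]
[ 0.40085834 67.05581328 32.        ]
```

Run:
```python
from cell import *
from h import *
f=load("w5");Rc,pc=cr(DK);print(onplane(f,(256,117.7),Rc,pc,.032))
T=f["T"]@np.linalg.inv(f["tool_from_camera"]);print("TCP",(Rc.T@(T[:3,3]-pc)*1000).round(1))
o=get_obs();print(o["ee_pos"],o["qd"]);go(o,home(DK,.003,-.0037,.003),DK[2],np.pi/6)
```

```text
[ 0.38812243 62.26223322 32.        ]
TCP [  2.5  -5.3 106.2]
[0.63167681 0.12920487 0.16838106] [ 0.00295394 -0.00050394 -0.00242039 -0.00366494  0.00463838 -0.00179291
 -0.00289738]
t 6.0 shift cm [0.17 0.03 4.2 ] turn [-0.001  0.001 -0.   ]
```

>>> {"name": "servo_tool", "arguments": {
  "plan": [
    [[0.1,0,0.6],[0,0,0],0],
    [[0.17,0,1.2],[0,0,0],0],
    [[0.17,0,1.6],[0,0,0],0],
    [[0.17,0,1.6],[0,0,0],0],
    [[0.17,0,1.6],[0,0,0],0]
  ]
}}

```text
time: 6.5
ee_pos: [0.6394, 0.1322, 0.1537]
tcp_rot: [0.178, 0.666, 0.7, 0.187]
wrist_force: [-0.1, -0.6, -4.2]
grip_width: 0.0112
gripper_force: 60.8
```

Run:
```python
from cell import *
from h import *
o=get_obs();print(o["wrist_force"]);go(o,home(DK,.003,-.0037,.003),DK[2],np.pi/6)
```

```text
[-0.13839981 -0.60511368 -4.24607665]
t 6.5 shift cm [-0.1   0.08  2.53] turn [-0.002  0.001  0.001]
```

>>> {"name": "servo_tool", "arguments": {
  "plan": [
    [[-0.05,0,0.2],[0,0,0],0],
    [[-0.1,0.05,0.4],[0,0,0],0],
    [[-0.1,0.08,0.6],[0,0,0],0],
    [[-0.1,0.08,0.8],[0,0,0],0],
    [[-0.1,0.08,1],[0,0,0],0]
  ]
}}

```text
time: 7.0
ee_pos: [0.6453, 0.1315, 0.1457]
tcp_rot: [0.178, 0.666, 0.7, 0.187]
wrist_force: [0.4, 0.3, -4.5]
grip_width: 0.0107
gripper_force: 60.8
```

Run:
```python
from cell import *
from h import *
o=get_obs();print(o["wrist_force"]);go(o,home(DK,.003,-.0037,.003),DK[2],np.pi/6)
```

```text
[ 0.35366995  0.25776517 -4.45861676]
t 7.0 shift cm [-0.   -0.03  1.54] turn [-0.001  0.001  0.001]
```

>>> {"name": "servo_tool", "arguments": {
  "plan": [
    [[0,0,0.25],[0,0,0],0],
    [[0,0,0.5],[0,0,0],0],
    [[0,0,0.75],[0,0,0],0],
    [[0,0,1.0],[0,0,0],0],
    [[0,0,1.2],[0,0,0],0]
  ]
}}

```text
time: 7.5
ee_pos: [0.6512, 0.1318, 0.1351]
tcp_rot: [0.178, 0.666, 0.7, 0.187]
wrist_force: [0.1, -0.3, -5.0]
grip_width: 0.0112
gripper_force: 60.8
```

Run:
```python
from cell import *
from h import *
o=get_obs();print(o["wrist_force"]);go(o,home(DK,.003,-.0037,.003),DK[2],np.pi/6)
```

```text
[ 0.10450183 -0.2923315  -5.01472032]
t 7.5 shift cm [-0.   -0.01  0.33] turn [-0.001  0.001  0.001]
```

>>> {"name": "servo_tool", "arguments": {
  "plan": [
    [[0,0,0.15],[0,0,0],0],
    [[0,0,0.3],[0,0,0],0],
    [[0,0,0.3],[0,0,0],0]
  ]
}}

```text
time: 7.8
ee_pos: [0.6527, 0.1319, 0.1328]
tcp_rot: [0.178, 0.666, 0.7, 0.187]
wrist_force: [-0.9, -1.1, -4.2]
grip_width: 0.0116
gripper_force: 60.8
```

Run:
```python
from cell import *
from h import *
o=get_obs();print(o["wrist_force"]);go(o,home(DK,.003,-.0037,.003),DK[2],np.pi/6)
```

```text
[-0.87024845 -1.10800886 -4.18237412]
t 7.8 shift cm [-0.   -0.02  0.06] turn [-0.001  0.001  0.001]
```

>>> {"name": "servo_tool", "arguments": {
  "plan": [
    [[0,0,0.1],[0,0,0],0],
    [[0,0,0.2],[0,0,0],0],
    [[0,0,0.2],[0,0,0],0]
  ]
}}

```text
time: 8.1
ee_pos: [0.6527, 0.1318, 0.1324]
tcp_rot: [0.179, 0.666, 0.7, 0.187]
wrist_force: [-18.9, -3.0, 15.9]
grip_width: 0.011
gripper_force: 64.6
```

>>> {"name": "servo_tool", "arguments": {
  "plan": [
    [[0,0,-0.1],[0,0,0],0],
    [[0,0,-0.1],[0,0,0],1.8],
    [[0,0,-0.1],[0,0,0],2.5],
    [[0,0,-0.1],[0,0,0],3],
    [[0,0,-0.1],[0,0,0],3]
  ]
}}

```text
time: 8.6
ee_pos: [0.6536, 0.1321, 0.1322]
tcp_rot: [0.179, 0.666, 0.7, 0.187]
wrist_force: [0.3, 0.2, 0.2]
grip_width: 0.03
gripper_force: 0.1
```

>>> {"name": "servo_tool", "arguments": {
  "plan": [
    [[0,0,-1],[0,0,0],3.5],
    [[0,0,-3],[0,0,0],3.5],
    [[0,0,-6],[0,0,0],3.5],
    [[0,0,-9],[0,0,0],3.5],
    [[0,0,-11],[0,0,0],3.5]
  ]
}}

```text
time: 9.1
ee_pos: [0.5982, 0.1297, 0.2292]
tcp_rot: [0.179, 0.666, 0.7, 0.188]
wrist_force: [0.9, -0.2, -1.0]
grip_width: 0.0348
gripper_force: 0.0
```

Run:
```python
from cell import *
from h import *
o=get_obs();f=wcam(o,grab_frame("wrist"));np.savez("pics/w6.npz",**f)
im=cv2.resize(f["img"][:,:,::-1],(800,600),interpolation=cv2.INTER_CUBIC)
Rc,pc=cr(DK)
B=np.array([[45,59,52],[45,-59,52],[-45,-59,52],[-45,59,52],[6,28,102],[6,-28,102],[-6,-28,102],[-6,28,102]])/1000@Rc.T+pc
# latch knob disc points for several k
for k in(.01,.015,.02):
    B=np.r_[B,R.from_euler("z",DK[2]).as_matrix()[None]@np.array([-.12,.02-k,.117])+[DK[0],DK[1],0]]
for u in proj(f,B)*1.5625: cv2.drawMarker(im,tuple(int(v) for v in u),(0,255,0),0,10,1)
cv2.imwrite("pics/w6.png",im);print(o["ee_pos"],o["wrist_force"])
```

```text
[0.59822966 0.12966952 0.22918859] [ 0.92360302 -0.1946607  -0.97923687]
```

View pics/w6.png

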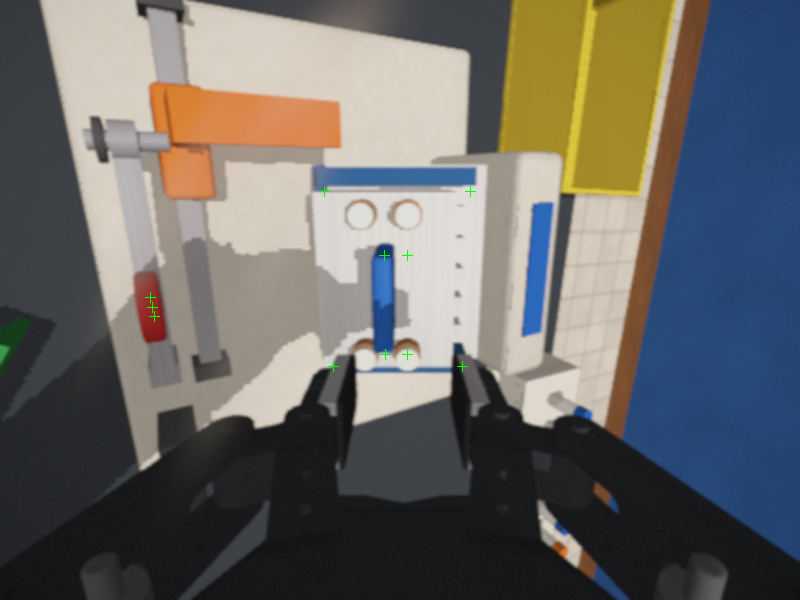

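```bash
cat >> h.py <<'E'
def dk(p): return R.from_euler("z",DK[2]).as_matrix()@np.array(p)+[DK[0],DK[1],0]
E
python3 - <<'E'
from cell import *
from h import *
go(get_obs(),dk([-.12,.005,.22]),DK[2],0)
E
```

```text
t 9.15 shift cm [ 0.79 -7.58 -3.06] turn [0.527 0.    0.002]
```

>>> {"name": "servo_tool", "arguments": {
  "plan": [
    [[0.1,-1.5,-1.5],[0.1,0,0],3.5],
    [[0.3,-3.2,-2.5],[0.22,0,0],3.5],
    [[0.5,-5,-3],[0.34,0,0],3.5],
    [[0.7,-6.6,-3.06],[0.45,0,0],3.5],
    [[0.8,-7.6,-3.06],[0.527,0,0.002],3.5]
  ]
}}

```text
time: 9.65
ee_pos: [0.5172, 0.1332, 0.2159]
tcp_rot: [-0.002, 0.69, 0.723, -0.003]
wrist_force: [0.5, -0.3, -0.8]
grip_width: 0.0353
gripper_force: 0.0
```

>>> {"name": "servo_tool", "arguments": {
  "plan": [
    [[0,0,0],[0,0,0],3.5],
    [[0,0,0],[0,0,0],3.5]
  ]
}}

```text
time: 9.85
ee_pos: [0.5174, 0.1332, 0.2154]
tcp_rot: [-0.001, 0.69, 0.724, -0.001]
wrist_force: [-0.7, -0.4, 0.2]
grip_width: 0.035
gripper_force: 0.0
```

Run:
```python
from cell import *
from h import *
o=get_obs();f=wcam(o,grab_frame("wrist"));np.savez("pics/w7.npz",**f)
h=f["img"].astype(int);m=((h[...,0]>110)&(h[...,1]<50)&(h[...,2]<60)).astype(np.uint8)
n,l,s,c=cv2.connectedComponentsWithStats(m);
for i in range(1,n):
    if s[i,4]>30:print(s[i],c[i])
for k in(.005,.01,.015,.02):print(k,proj(f,dk([-.12,.02-k,.117])),proj(f,dk([-.12,.02-k,.135])))
go(o,dk([-.12,.005,.1015]),DK[2],0)
```

```text
[254 173   8  15 106] [257.71698113 179.29245283]
[254 191   8  18 136] [257.61029412 199.72794118]
0.005 [[258.63405155 180.78967042]] [[258.6116066  185.88367891]]
0.01 [[258.6435079  185.98501672]] [[258.62190222 191.43397505]]
0.015 [[258.65285761 191.12177665]] [[258.63207317 196.91706035]]
0.02 [[258.66210248 196.20093565]] [[258.6421217  202.33414828]]
t 9.85 shift cm [8.000e-02 1.000e-02 1.139e+01] turn [-0.003  0.    -0.002]
```

>>> {"name": "servo_tool", "arguments": {
  "plan": [
    [[0.05,-0.05,3],[0,0,0],3.5],
    [[0.05,-0.05,6],[0,0,0],3.5],
    [[0.05,-0.05,9],[0,0,0],3.5],
    [[0.05,-0.05,11],[0,0,0],3.5],
    [[0.05,-0.05,11.4],[0,0,0],3.5]
  ]
}}

```text
time: 10.4
ee_pos: [0.5142, 0.133, 0.1001]
tcp_rot: [-0.002, 0.69, 0.724, -0.003]
wrist_force: [-0.2, -0.9, 0.1]
grip_width: 0.035
gripper_force: 0.0
```

>>> {"name": "servo_tool", "arguments": {
  "plan": [
    [[0,0,0],[0,0,0],3.5],
    [[0,0,0],[0,0,0],0],
    [[0,0,0],[0,0,0],0],
    [[0,0,0],[0,0,0],0],
    [[0,0,0],[0,0,0],0]
  ],
  "squeeze": 30
}}

```text
time: 10.9
ee_pos: [0.5168, 0.1339, 0.1032]
tcp_rot: [-0.001, 0.69, 0.724, -0.001]
wrist_force: [-2.1, -1.1, 7.1]
grip_width: 0.0094
gripper_force: 34.1
```

Run:
```python
from cell import *
from h import *
o=get_obs();print(o["wrist_force"],o["ee_pos"],"dock",(R.from_euler("z",-DK[2]).as_matrix()@(o["ee_pos"]-[DK[0],DK[1],0])))
k=.015
# tool frame x=+dock y, z=down. rigid motion about pivot (tool coords rel. to TCP): 
def row(th,dk_):
    tcp=np.array([0.02-k,.117-.0155]); piv=np.array([.1-k,.085]); v=tcp-piv
    # up-rotation of -y end: angle th
    a,b=-v[0],v[1]; a2=a*np.cos(th)-b*np.sin(th); b2=a*np.sin(th)+b*np.cos(th)
    return [round((a-a2-dk_)*100,2),0,round(-(b2-b)*100,2)]
for th,q in((.08,0),(.16,0),(.25,0),(.3,0),(.3,.04),(.3,.085),(0,.085)):print(th,q,row(th,q))
```

```text
[-2.05257583 -1.12985667  7.11655723] [0.51677567 0.13394459 0.10324103] dock [-0.12032169  0.00504405  0.10324103]
0.08 0 [np.float64(0.16), 0, np.float64(-0.63)]
0.16 0 [np.float64(0.37), 0, np.float64(-1.25)]
0.25 0 [np.float64(0.66), 0, np.float64(-1.93)]
0.3 0 [np.float64(0.84), 0, np.float64(-2.29)]
0.3 0.04 [np.float64(-3.16), 0, np.float64(-2.29)]
0.3 0.085 [np.float64(-7.66), 0, np.float64(-2.29)]
0 0.085 [np.float64(-8.5), 0, np.float64(-0.0)]
```

>>> {"name": "servo_tool", "arguments": {
  "plan": [
    [[0.16,0,-0.63],[0,-0.08,0],0],
    [[0.37,0,-1.25],[0,-0.16,0],0],
    [[0.66,0,-1.93],[0,-0.25,0],0],
    [[0.84,0,-2.3],[0,-0.3,0],0],
    [[0.84,0,-2.3],[0,-0.3,0],0]
  ]
}}

```text
time: 11.4
ee_pos: [0.5161, 0.145, 0.1253]
tcp_rot: [0.107, 0.681, 0.717, -0.103]
wrist_force: [1.5, 1.4, -0.7]
grip_width: 0.0091
gripper_force: 33.0
```

Run:
```python
from cell import *
from h import *
o=get_obs();print(o["wrist_force"],"dock",(R.from_euler("z",-DK[2]).as_matrix()@(o["ee_pos"]-[DK[0],DK[1],0])).round(4))
R0=R_(o).as_matrix();v=R.from_euler("z",DK[2]).as_matrix()@[0,-1,0]
print("1cm toward -y in tool:",(R0.T@v).round(3),"down",(R0.T@[0,0,-1]).round(3))
```

```text
[ 1.54272732  1.4328114  -0.72903979] dock [-0.1204  0.0161  0.1253]
1cm toward -y in tool: [-0.956 -0.002  0.294] down [0.294 0.002 0.956]
```

>>> {"name": "servo_tool", "arguments": {
  "plan": [
    [[-1.34,0,0.41],[0,0,0],0],
    [[-2.87,0,0.88],[0,0,0],0],
    [[-4.4,0,1.35],[0,0,0],0],
    [[-5.92,0,1.82],[0,0,0],0],
    [[-5.92,0,1.82],[0,0,0],0]
  ]
}}

```text
time: 11.9
ee_pos: [0.5195, 0.0752, 0.1256]
tcp_rot: [0.108, 0.684, 0.714, -0.106]
wrist_force: [4.6, -0.5, 1.0]
grip_width: 0.0098
gripper_force: 33.4
```

Run:
```python
from cell import *
from h import *
o=get_obs();print(o["wrist_force"],"dock",(R.from_euler("z",-DK[2]).as_matrix()@(o["ee_pos"]-[DK[0],DK[1],0])).round(4))
```

```text
[ 4.63765633 -0.46234826  1.00870393] dock [-0.1205 -0.0538  0.1256]
```

>>> {"name": "servo_tool", "arguments": {
  "plan": [
    [[0,0,0],[0,0,0],0],
    [[0,0,0],[0,0,0],0]
  ]
}}

```text
time: 12.1
ee_pos: [0.5193, 0.0793, 0.1254]
tcp_rot: [0.107, 0.683, 0.715, -0.105]
wrist_force: [4.6, 0.1, 1.4]
grip_width: 0.0098
gripper_force: 33.2
```

Run:
```python
from cell import *
from h import *
o=get_obs();print(o["wrist_force"],"dock",(R.from_euler("z",-DK[2]).as_matrix()@(o["ee_pos"]-[DK[0],DK[1],0])).round(4))
```

```text
[4.55420635 0.14396617 1.36749112] dock [-0.1204 -0.0497  0.1254]
```

>>> {"name": "servo_tool", "arguments": {
  "plan": [
    [[-0.7,0,0.22],[0,0,0],0],
    [[-1.3,0,0.4],[0,0,0],0],
    [[-1.8,0,0.55],[0,0,0],0],
    [[-2.1,0,0.65],[0,0,0],0],
    [[-2.1,0,0.65],[0,0,0],0]
  ]
}}

```text
time: 12.6
ee_pos: [0.5204, 0.0583, 0.1253]
tcp_rot: [0.107, 0.682, 0.716, -0.104]
wrist_force: [5.8, -0.2, 1.7]
grip_width: 0.0093
gripper_force: 33.2
```

>>> {"name": "servo_tool", "arguments": {
  "plan": [
    [[0,0,0],[0,0,0],0],
    [[0,0,0],[0,0,0],0]
  ]
}}

```text
time: 12.8
ee_pos: [0.5204, 0.0584, 0.1253]
tcp_rot: [0.107, 0.682, 0.716, -0.104]
wrist_force: [5.7, -0.7, 1.4]
grip_width: 0.0093
gripper_force: 33.2
```

Run:
```python
from cell import *
from h import *
o=get_obs();P=(R.from_euler("z",-DK[2]).as_matrix()@(o["ee_pos"]-[DK[0],DK[1],0]));print(o["wrist_force"],"dock",P.round(4))
# plan lowering: th->0 at fixed keeper, ideal TCP end y = .00504-.085
for th in(.2,.1,0):
    a,b=.08,.0165;y=.1-.1-(a*np.cos(th)-b*np.sin(th));z=.1017-.0165+a*np.sin(th)+b*np.cos(th)
    go(o,dk([P[0],y,z]),DK[2],0)
R0=R_(o);print(R0.as_matrix().round(3).tolist())
```

```text
[ 5.66180959 -0.69340442  1.38048629] dock [-0.1204 -0.0706  0.1253]
t 12.8 shift cm [-0.19  0.    0.9 ] turn [-0.003  0.3   -0.001]
t 12.8 shift cm [-0.23  0.01  1.72] turn [-0.003  0.3   -0.001]
t 12.8 shift cm [-0.2   0.01  2.53] turn [-0.003  0.3   -0.001]
[[-0.046, 0.999, 0.011], [0.954, 0.048, -0.295], [-0.296, -0.003, -0.955]]
```

>>> {"name": "servo_tool", "arguments": {
  "plan": [
    [[-0.1,0,0.45],[0,0.05,0],0],
    [[-0.19,0,0.9],[0,0.1,0],0],
    [[-0.23,0,1.3],[0,0.15,0],0],
    [[-0.23,0,1.72],[0,0.2,0],0],
    [[-0.22,0,2.1],[0,0.25,0],0]
  ]
}}

```text
time: 13.3
ee_pos: [0.5208, 0.0509, 0.1059]
tcp_rot: [0.016, 0.69, 0.724, -0.017]
wrist_force: [5.2, 0.9, -3.2]
grip_width: 0.0097
gripper_force: 32.8
```

Run:
```python
from cell import *
from h import *
o=get_obs();P=(R.from_euler("z",-DK[2]).as_matrix()@(o["ee_pos"]-[DK[0],DK[1],0]));print(o["wrist_force"],"dock",P.round(4))
go(o,dk([P[0],-.08,.1022]),DK[2],0)
```

```text
[ 5.15524174  0.90779236 -3.18373264] dock [-0.1203 -0.0781  0.1059]
t 13.3 shift cm [-0.17  0.    0.37] turn [-0.002  0.047 -0.001]
```

>>> {"name": "servo_tool", "arguments": {
  "plan": [
    [[-0.1,0,0.2],[0,0.025,0],0],
    [[-0.15,0,0.37],[0,0.047,0],0],
    [[-0.15,0,0.37],[0,0.047,0],0]
  ]
}}

```text
time: 13.6
ee_pos: [0.521, 0.0481, 0.103]
tcp_rot: [-0.0, 0.691, 0.723, -0.002]
wrist_force: [2.5, -0.8, 8.0]
grip_width: 0.0096
gripper_force: 34.4
```

Run:
```python
from cell import *
from h import *
o=get_obs();P=(R.from_euler("z",-DK[2]).as_matrix()@(o["ee_pos"]-[DK[0],DK[1],0]));print(o["wrist_force"],"dock",P.round(4))
```

```text
[ 2.49932137 -0.7707409   7.96067242] dock [-0.1203 -0.0809  0.103 ]
```

>>> {"name": "servo_tool", "arguments": {
  "plan": [
    [[0,0,0],[0,0,0],2],
    [[0,0,0],[0,0,0],3.5],
    [[0,0,0],[0,0,0],3.5]
  ]
}}

```text
time: 13.9
ee_pos: [0.5187, 0.0482, 0.1013]
tcp_rot: [-0.001, 0.69, 0.724, -0.004]
wrist_force: [0.6, -0.2, 0.1]
grip_width: 0.0351
gripper_force: 0.0
```

>>> {"name": "servo_tool", "arguments": {
  "plan": [
    [[0,0,-1],[0,0,0],3.5],
    [[0,0,-4],[0,0,0],3.5],
    [[0,0,-8],[0,0,0],3.5],
    [[0,0,-12],[0,0,0],3.5],
    [[0,0,-15],[0,0,0],3.5]
  ]
}}

```text
time: 14.4
ee_pos: [0.5208, 0.0493, 0.255]
tcp_rot: [0.0, 0.69, 0.724, -0.002]
wrist_force: [1.0, -1.5, -0.6]
grip_width: 0.0349
gripper_force: 0.0
```

Run:
```python
from cell import *
from h import *
S=grab_frame("scene");D=grab_frame("side");o=get_obs();W=wcam(o,grab_frame("wrist"));print(o["wrist_force"])
c=lambda f,x,y,w,h:cv2.resize(f["img"][y:y+h,x:x+w,::-1],(400,300),interpolation=cv2.INTER_CUBIC)
im=[c(S,210,195,144,108),c(D,118,150,144,108)]
w=c(W,0,0,512,384)
Rc,pc=cr(DK)
cv2.imwrite("pics/fin.png",np.vstack([np.hstack(im),np.hstack([w,c(W,60,90,200,150)])]))
```

```text
[ 0.09934674  1.09890804 -0.0014587 ]
```

View pics/fin.png

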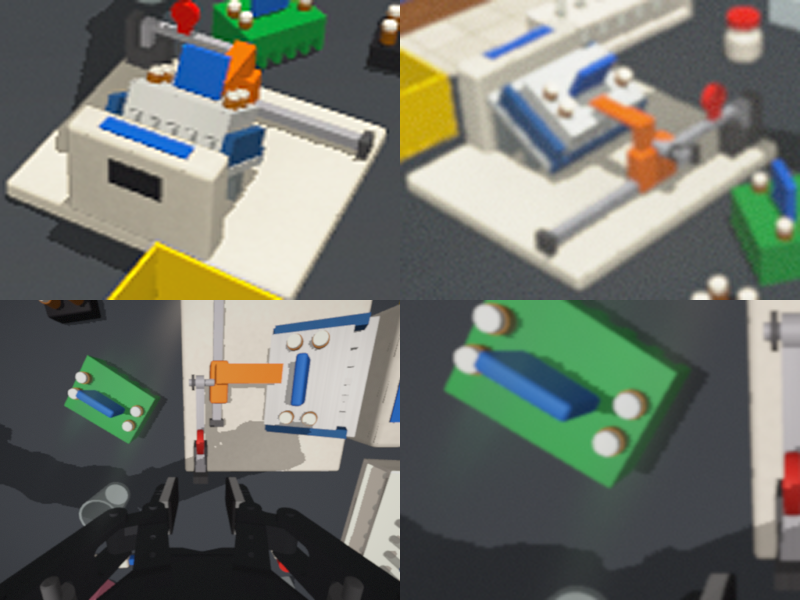

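```bash
python3 -c "
from cell import *
print(hand_in())"
```

```text
the job is handed in; nothing more can be done
None
```

The job is handed in, but no verdict came back. On the last pictures and force readings, the block sits home in the cradle, about 7 mm down-slope against the lip, and is released. The keeper is across over it at about 0.10 m, the latch bar is level with its hook in the catch, and the robot is clear at about 14.5 s.

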